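# Refile the returned microfilm and cassettes

### The job

Sort the returns on this archive desk into the trays that already hold their own kind: the thick microfilm carton with the thick carton, the thin microfilm carton (misfiled in the thick carton's tray) with the thin cartons, and both cassettes with the cassettes. Stand each one upright on the floor of its tray, in the same direction as the ones already there, setting it down gently, not dropping it, and let go. Tip nothing over and leave the pencil pot, the stamp and the loupe where they are.

Things in the scene. Friction and masses are not known exactly. Their poses are not given: they have to be found in the camera images.
- film_wide: a plain buff board microfilm carton standing on edge: 100 mm long (its x), 40 mm thick (its y), 100 mm high, about 260 g. Origin: centre of its underside; z up. The thick one; starts on the desk.
- film_narrow: a plain buff board microfilm carton standing on edge: 100 mm long (its x), 25 mm thick (its y), 100 mm high, about 160 g. Origin: centre of its underside; z up. The thin one; starts misfiled, standing in the free part of tray_wide, in the tray's direction.
- cassette_1: an audio cassette in its hard black and grey plastic case, standing on its long edge: 109 mm long (its x), 17 mm thick (its y), 70 mm high, about 75 g; its twin is identical. Origin: centre of its underside; z up. Starts on the desk.
- cassette_2: an audio cassette in its hard black and grey plastic case, standing on its long edge: 109 mm long (its x), 17 mm thick (its y), 70 mm high, about 75 g; its twin is identical. Origin: centre of its underside; z up. Starts on the desk.
- tray_wide: fixed open grey steel tray, 131 (x) by 196 (y) by 36 mm high, 3 mm walls and floor, blank label holder on its -x side. Origin: centre of its underside. For thick cartons: one 40 mm thick carton, like film_wide but fixed, its top 103 mm up, stands against its +y end, long side along the tray's x; the floor from y = -95 to +55 mm is the free part.
- tray_narrow: fixed open grey steel tray, 131 (x) by 196 (y) by 36 mm high, 3 mm walls and floor, blank label holder on its -x side. Origin: centre of its underside. For thin cartons: two 25 mm thick cartons, fixed, tops 103 mm up, are packed against its +y end, long sides along the tray's x; the floor from y = -95 to +45 mm is the free part.
- tray_cassette: fixed open grey steel tray, 131 (x) by 196 (y) by 36 mm high, 3 mm walls and floor, blank label holder on its -x side. Origin: centre of its underside. For cassettes: three cases, fixed, tops 73 mm up, are packed against its +y end, long sides along the tray's x; the floor from y = -95 to +44 mm is the free part, with room for both cassettes.
- pencil_pot: bystander: a dark steel pot, 76 mm across and 95 mm high, with three pencils reaching 150 mm up. Origin: centre of its underside.
- stamp: bystander: a rubber hand stamp standing on its wooden foot, 70 by 32 mm, turned wooden handle up to 80 mm. Origin: centre of its underside.
- loupe: bystander: a black and glass stand loupe, 46 mm across and 43 mm high. Origin: centre of its underside.
There are look-alikes about, which are no part of the job. What is shaped like the film_narrow but orange or purple is not meant.

How it is judged:
By the outcome, as a careful person would: the job done as asked, in the order asked, and still so for the second after the job is handed in, with the robot touching nothing.
It also fails if it takes over 112 s, if anything falls off the work surface, if the arm or the gripper's body presses on something with over 40 N, if the wrist force passes 120 N, or if a joint passes its speed limit or range.

### The arm

A 6-joint arm with a two-finger parallel gripper is mounted at the origin on the work surface. World frame = base frame: x ahead of the robot, y to its left, z up, the work surface at z = 0. Lengths are in mm, angles in degrees, forces in N, time in s.
With the tool pointing down it reaches from about 275 to 775 mm from the base axis. Payload 14.6 kg.
Tool frame: the origin (TCP) lies at the very end of the fingers, on their centre line; the grasp point (between the pads) lies 19 mm behind it; z points along the fingers, y is the line along which they close (so a half turn about z gives the same grasp; the last joint's range is limited). The gripper opens to 85 mm and grips with 20 to 120 N. Pads are 22 mm wide; open, the fingers measure 114 mm over their backs; the gripper's body (76 mm by 85 mm) begins 54 mm behind the grasp point. The pads swing forward as they close: fully open they stand 13 mm farther back than shut.
Start: joints at [-77.939, 15.075, -2.767, 72.158, 0, 81.102], TCP at [187.785, -490.27, 196.878] pointing down, gripper open.
Joint ranges: [-151.79, 151.79], [-50.71, 97.33], [-67.44, 78.34], [-121.81, 120.89], [-77.56, 73.72], [-180, 180]. Speed limits (degrees/s): [108.29, 108.29, 147.25, 159.86, 180, 180].

### API

Orientations are given as [roll, pitch, yaw] about the fixed x, y, z axes, in that order (R = Rz(yaw) Ry(pitch) Rx(roll)).
In Python, from workcell import ctrl, vision, spotter gives the robot as it stands. The module is installed in compiled form; this text tells all that it offers.
- The arm moves only by the tool apply_moves, never from a script. Its argument "motion" is a list of rows, each a list of 6 numbers: the shift along the world's x, y, z in m, then the turn, a rotation vector about the world's x, y, z in units of 6 degrees (1.0 is 6 degrees). A call has 1 to 12 rows; each row is the pose to reach, as a shift and turn from the pose commanded when the call began; what a row does not reach only later rows make up. A row lasts 1/8 s, in which the tool goes at most 62.5 mm and 10.7 degrees, less where a joint would pass 70% of its speed; a pose out of reach is approached as far as the arm can. A call with a gripper value outside its range is refused whole. "fingers" is the closure, from -1 (fully open) to 1 (shut), set as the call begins (left out, the last holds). The fingers move at their own pace and stop on an object; the grip force is fixed at half the most. Time passes only in rows, so rows that repeat a pose let the fingers close. It gives the time, the measured TCP pose, the force, the opening and the grip force at its end, in the units of the state.
- ctrl.read_state(): the state, without advancing time (a new reading comes with each control period).
- vision.snapshot(name): name is "scene" or "top"; returns the picture (400x640x3 uint8, blue, green, red); there is no depth.
- vision.camera_model(name): a dict with "vertical_fov" (degrees; the focal length in pixels is half the picture's height over the tangent of half this angle, whatever the lens; pixels are square), "cx", "cy" (the principal point, pixels), "world_from_camera" (4x4, takes a point from camera to world coordinates). Camera axes: x right, y up, looking along -z (the intrinsics and any distortion apply to the point x, -y, -z); pixel columns grow to the right and rows downward; lengths in mm; the calibration is good to about 2 mm. A picture is of the moment at which its call begins. camera_model takes no time and is no camera call.
- ctrl.hand_in(): hands the job in; it is judged then, once.
Trained networks look in the newest picture that a camera, given by its name, has taken for a name from the list of things; names that differ only in an ending like _2 or _b are one class to them, and where a whole thing is asked for, a point or a joint stands for the part that bears it (a point fixed in the world has none). Each returns a list of dicts, best first, with "conf" (0 to 1); they miss things now and then, are a little off and sometimes report something else, mostly with a low value. They report only what shows in the picture. A call takes as long as a camera call. They do not tell look-alikes from the thing itself.
- spotter.recognise(query, camera): "position" ([column, row] in pixels, amid what is visible of it).
- spotter.silhouettes(query, camera): "pixels" (400x640 bool, what is visible of it) and "position" ([column, row] in pixels, amid what is visible of it).
- spotter.landmark_of(query, camera): "position" ([column, row] in pixels: a listed point, or the origin of a listed thing).
The state is a dict: "time": time; "joint_positions": joint angles; "qd": joint speeds; "effort": joint torques, N m; "eef_pos": TCP position; "ee_rot": TCP orientation; "force": force on the tool from outside, world axes, zero at the start; "torque": the same for the moment, N m; "width": opening from 0.0 (shut) to 1.0 (fully open); "finger_force": force on a finger pad.
Only numpy, scipy, OpenCV 4.12 (cv2) and the standard library are available. Lean on these libraries where they do the work, as an engineer would, in place of code of your own. Each camera call takes 0.05 s, during which the arm holds its last target. There are 200 camera calls.

## Working session

There is one attempt and no reset: what is moved stays moved. The work goes in short steps, Python scripts to look and compute and a tool call to move; the robot and the scene stay as the last step left them, time stands still between calls to the robot, and variables do not carry over. Pictures are saved under pics/ and viewed, at most 14 in all, crops included, and the job is handed in when it is done.

Besides the shell and the picture viewer there is one more tool, called after "Call:" as a command line: name --pt "numbers of a row" for each row, then --argument value for the rest. apply_moves: Moves the arm, as the interface text tells. Its arguments: {"type":"object","properties":{"motion":{"type":"array","items":{"type":"array","items":{"type":"number"}}},"fingers":{"type":"number"}},"required":["motion"]}

```bash
mkdir -p pics
cat > h.py <<'E'
import numpy as np, cv2
from workcell import ctrl, vision, spotter
def ray(name,uv):
    m=vision.camera_model(name); f=200/np.tan(np.radians(m["vertical_fov"]/2)); T=np.array(m["world_from_camera"])
    d=T[:3,:3]@np.array([(uv[0]-m["cx"])/f,-(uv[1]-m["cy"])/f,-1]); return T[:3,3],d
def at(name,uv,z):
    o,d=ray(name,uv); return o+d*(z-o[2])/d[2]
def proj(name,P):
    m=vision.camera_model(name); f=200/np.tan(np.radians(m["vertical_fov"]/2)); T=np.linalg.inv(np.array(m["world_from_camera"]))
    p=(T@np.append(P,1))[:3]; return np.array([m["cx"]+f*p[0]/-p[2], m["cy"]-f*p[1]/-p[2]])
E
python3 - <<'E'
from h import *
np.set_printoptions(suppress=True,precision=2)
for n in("scene","top"):
    cv2.imwrite(f"pics/{n}0.png",vision.snapshot(n)); print(n,{k:(np.array(v) if k=="world_from_camera" else v) for k,v in vision.camera_model(n).items()})
for q in["film_wide","film_narrow","cassette_1","tray_wide","tray_narrow","tray_cassette","pencil_pot","stamp","loupe"]:
    for r in spotter.landmark_of(q,"top")[:5]: print(q,round(r["conf"],2),np.round(r["position"],1),at("top",r["position"],0)[:2])
print(ctrl.read_state())
E
```

```text
scene {'vertical_fov': 54.93106921925587, 'cx': 315.42353775740673, 'cy': 201.3294580294308, 'world_from_camera': array([[  -0.88,   -0.39,    0.27,  894.51],
       [   0.48,   -0.72,    0.5 ,  596.18],
       [   0.  ,    0.57,    0.82, 1014.99],
       [   0.  ,    0.  ,    0.  ,    1.  ]])}
top {'vertical_fov': 50.59983521641986, 'cx': 322.247221894036, 'cy': 199.50380714572097, 'world_from_camera': array([[   0.  ,    0.99,   -0.16,  374.05],
       [  -1.  ,    0.  ,    0.01,   -5.78],
       [   0.01,    0.16,    0.99, 1254.99],
       [   0.  ,    0.  ,    0.  ,    1.  ]])}
film_wide 0.86 [404.3 263.5] [ 391.52 -265.14]
film_narrow 0.75 [363.6 284.4] [ 331.08 -144.38]
film_narrow 0.66 [350.  130.3] [ 798.65 -108.96]
film_narrow 0.66 [304.4 132.6] [790.35  31.95]
film_narrow 0.56 [326.4 194.3] [597.29 -35.95]
cassette_1 0.74 [228.3 263.9] [389.44 250.94]
cassette_1 0.63 [327.1 248.9] [433.71 -38.01]
tray_wide 0.7 [316.  196.7] [589.83  -4.64]
tray_narrow 0.87 [391.5 193.7] [ 599.95 -232.64]
tray_cassette 0.74 [231.3 181. ] [636.88 251.23]
pencil_pot 0.57 [467.6 251.8] [ 426.12 -454.14]
stamp 0.92 [161.6 254.5] [416.3  446.64]
stamp 0.71 [328.6 248.7] [434.3  -42.44]
loupe 0.52 [262.6 250.3] [429.18 151.82]
{'time': 0.55, 'joint_positions': array([-77.94,  15.08,  -2.77,  72.16,  -0.  ,  81.1 ]), 'qd': array([ 0.03, -0.  ,  0.03,  0.04, -0.  ,  0.02]), 'effort': array([ -0.  , -63.71,  38.46,   0.  ,  -0.  ,   0.  ]), 'eef_pos': array([ 187.76, -490.25,  196.85]), 'ee_rot': array([-180.  ,    0.  ,   20.96]), 'force': array([ 0.51,  0.23, -0.52]), 'torque': array([-0.  ,  0.02,  0.01]), 'finger_force': 0.0, 'width': 0.997214057819156}
```

View pics/top0.png

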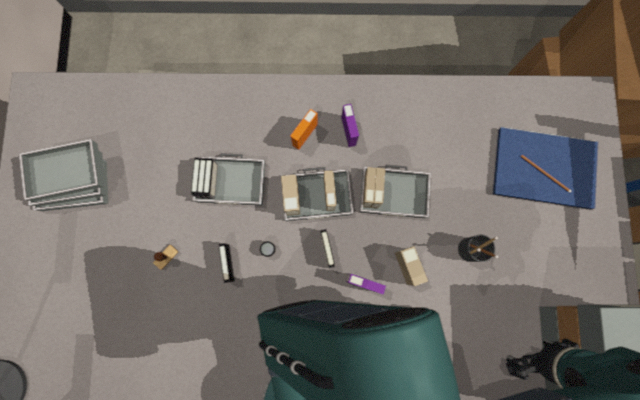

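View pics/scene0.png

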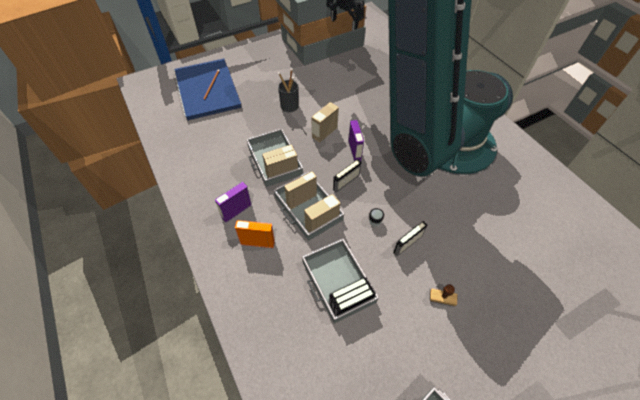

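```bash
cat > fit.py <<'E'
from h import *
from scipy.optimize import minimize
def corners(p,dims,z0):
    a=np.radians(p[2]); c,s=np.cos(a),np.sin(a); L,W,H=dims
    return [np.array([p[0]+c*u*L/2-s*v*W/2,p[1]+s*u*L/2+c*v*W/2,z]) for z in(z0,z0+H) for u,v in((-1,-1),(1,-1),(1,1),(-1,1))]
def hull(cam,p,dims,z0): return cv2.convexHull(np.array([proj(cam,q) for q in corners(p,dims,z0)],np.float32))
def iou(cam,m,p,dims,z0):
    a=np.zeros((1600,2560),np.uint8); h=hull(cam,p,dims,z0)[:,0]
    cv2.fillConvexPoly(a,np.round((h+0.5)*4*16).astype(np.int32),1,shift=4)
    return (a&m).sum()/max((a|m).sum(),1)
def fit(masks,p0,dims,z0,clip=None):
    M={c:cv2.resize(m.astype(np.uint8),(2560,1600),interpolation=cv2.INTER_NEAREST) for c,m in masks.items()}
    f=lambda p:-sum(iou(c,m,p,dims,z0) for c,m in M.items())
    best=min((minimize(f,[p0[0],p0[1],y],method="Nelder-Mead",options=dict(initial_simplex=[[p0[0],p0[1],y],[p0[0]+10,p0[1],y],[p0[0],p0[1]+10,y],[p0[0],p0[1],y+10]],maxiter=90,xatol=.2,fatol=1e-4)) for y in p0[2]),key=lambda r:r.fun)
    return best.x,-best.fun/len(M)
E
cat > m.py <<'E'
from fit import *
np.set_printoptions(suppress=True,precision=1)
img={c:vision.snapshot(c) for c in("top","scene")}
big={c:cv2.resize(i,None,fx=4,fy=4,interpolation=cv2.INTER_CUBIC) for c,i in img.items()}
T=[("film_wide","film_wide",(391,-265),(-20,0,20),(100,40,100),0),
("film_narrow","film_narrow",(597,-36),(-10,10),(100,25,100),3),
("cassette_1","cassette_1",(389,251),(-10,10),(109,17,70),0),
("cassette_2","cassette_1",(434,-38),(-10,10),(109,17,70),0),
("tray_wide","tray_wide",(590,-5),(0,),(131,196,36),0),
("tray_narrow","tray_narrow",(600,-233),(0,),(131,196,36),0),
("tray_cassette","tray_cassette",(637,251),(0,),(131,196,36),0)]
S={}
for n,q,xy,ys,d,z0 in T:
    masks={}
    for c in img:
        if (q,c) not in S: S[q,c]=spotter.silhouettes(q,c)
        t=proj(c,np.array([*xy,d[2]*.5]))
        r=min(S[q,c],key=lambda r:np.linalg.norm(np.array(r["position"])-t),default=None)
        if r is None or np.linalg.norm(np.array(r["position"])-t)>25: print(n,c,"none",[ (np.round(x["position"]),round(x["conf"],2)) for x in S[q,c]],t); continue
        m=r["pixels"].astype(np.uint8)
        if "tray" in n: m=cv2.fillPoly(np.zeros_like(m),[cv2.convexHull(cv2.findNonZero(m))],1)
        masks[c]=m
    for sel in (["top"],["scene"],["top","scene"]):
        mm={c:masks[c] for c in sel if c in masks}
        if mm: p,s=fit(mm,(*xy,ys),d,z0); print(n,sel,p,round(s,3))
    for c in img:
        k=np.round(np.array([proj(c,q) for q in corners(p,d,z0)])*4+2).astype(int)
        for a,b in[(0,1),(1,2),(2,3),(3,0),(4,5),(5,6),(6,7),(7,4),(0,4),(1,5),(2,6),(3,7)]: cv2.line(big[c],tuple(map(int,k[a])),tuple(map(int,k[b])),(0,0,255) if a>3 else (0,255,0),1)
cv2.imwrite("pics/top1.png",cv2.resize(big["top"][560:1180,640:1800],(800,428),interpolation=cv2.INTER_AREA))
cv2.imwrite("pics/scene1.png",big["scene"][400:1300,900:1760][::1,::1] if 0 else cv2.resize(big["scene"][360:1300,940:1760],None,fx=.63,fy=.63,interpolation=cv2.INTER_AREA))
E
time python3 m.py
```

```text
film_wide ['top'] [ 386.4 -271.    20.5] 0.922Traceback (most recent call last):
  File "m.py", line 25, in <module>
    if mm: p,s=fit(mm,(*xy,ys),d,z0); print(n,sel,p,round(s,3))
               ~~~^^^^^^^^^^^^^^^^^^
  File "fit.py", line 14, in fit
    best=min((minimize(f,[p0[0],p0[1],y],method="Nelder-Mead",options=dict(initial_simplex=[[p0[0],p0[1],y],[p0[0]+10,p0[1],y],[p0[0],p0[1]+10,y],[p0[0],p0[1],y+10]],maxiter=90,xatol=.2,fatol=1e-4)) for y in p0[2]),key=lambda r:r.fun)
  File "fit.py", line 14, in <genexpr>
    best=min((minimize(f,[p0[0],p0[1],y],method="Nelder-Mead",options=dict(initial_simplex=[[p0[0],p0[1],y],[p0[0]+10,p0[1],y],[p0[0],p0[1]+10,y],[p0[0],p0[1],y+10]],maxiter=90,xatol=.2,fatol=1e-4)) for y in p0[2]),key=lambda r:r.fun)
              ~~~~~~~~^^^^^^^^^^^^^^^^^^^^^^^^^^^^^^^^^^^^^^^^^^^^^^^^^^^^^^^^^^^^^^^^^^^^^^^^^^^^^^^^^^^^^^^^^^^^^^^^^^^^^^^^^^^^^^^^^^^^^^^^^^^^^^^^^^^^^^^^^^^^^^^^^^^^^^^^^^^^^^^^^^^^^^^^^^^^^^^^
    res = _minimize_neldermead(fun, x0, args, callback, bounds=bounds,
                               **options)
    fxr = func(xr)
    fx = 
[... 280 characters left out ...]
0) for c,m in M.items())
                    ~~~^^^^^^^^^^^^^^^
  File "fit.py", line 8, in iou
    a=np.zeros((1600,2560),np.uint8); h=hull(cam,p,dims,z0)[:,0]
                                        ~~~~^^^^^^^^^^^^^^^
  File "fit.py", line 6, in hull
    def hull(cam,p,dims,z0): return cv2.convexHull(np.array([proj(cam,q) for q in corners(p,dims,z0)],np.float32))
                                                             ~~~~^^^^^^^
  File "h.py", line 9, in proj
    m=vision.camera_model(name); f=200/np.tan(np.radians(m["vertical_fov"]/2)); T=np.linalg.inv(np.array(m["world_from_camera"]))
ValueError: time passes only in moves, steps and waits

real	0m21.016s
user	0m8.052s
sys	0m2.926s
```

```bash
python3 - <<'E'
s=open('h.py').read().replace("vision.camera_model(name)","cam(name)").replace("def ray","import functools\n@functools.cache\ndef cam(n): return vision.camera_model(n)\ndef ray",1)
open('h.py','w').write(s)
E
time python3 m.py
```

```text
film_wide ['top'] [ 384.4 -271.4   19.3] 0.938
film_wide ['scene'] [ 383.5 -270.6   21.3] 0.935
film_wide ['top', 'scene'] [ 384.1 -270.9   21.1] 0.932
film_narrow ['top'] [596.2 -42.6   7.3] 0.907
film_narrow ['scene'] [597.1 -43.4   6.6] 0.957
film_narrow ['top', 'scene'] [597.  -42.7   7.5] 0.927
cassette_1 ['top'] [392.6 249.   10.1] 0.941
cassette_1 ['scene'] [391.7 248.1  11.3] 0.888
cassette_1 ['top', 'scene'] [392.4 249.   10.6] 0.909
cassette_2 scene none [(array([411., 236.]), 0.64)] [346.4 175.4]
cassette_2 ['top'] [434.  -36.9  12.3] 0.911
cassette_2 ['top', 'scene'] [434.  -36.9  12.3] 0.911
tray_wide ['top'] [592.9  -6.    4.8] 0.931
tray_wide ['scene'] [595.1  -4.9   7.7] 0.852
tray_wide ['top', 'scene'] [593.5  -5.5   5.4] 0.888
tray_narrow ['top'] [ 601.8 -238.5   -4.9] 0.922
tray_narrow ['scene'] [ 602.3 -239.6   -4.1] 0.908
tray_narrow ['top', 'scene'] [ 602.8 -238.9   -4.5] 0.915
tray_cassette ['top'] [634.8 255.   -1.9] 0.911
tray_cassette ['scene'] [635.8 252.   -2.7] 0.943
tray_cassette ['top', 'scene'] [635.5 252.6  -2.5] 0.925
real	1m10.995s
user	0m37.130s
sys	0m25.149s
```

View pics/top1.png

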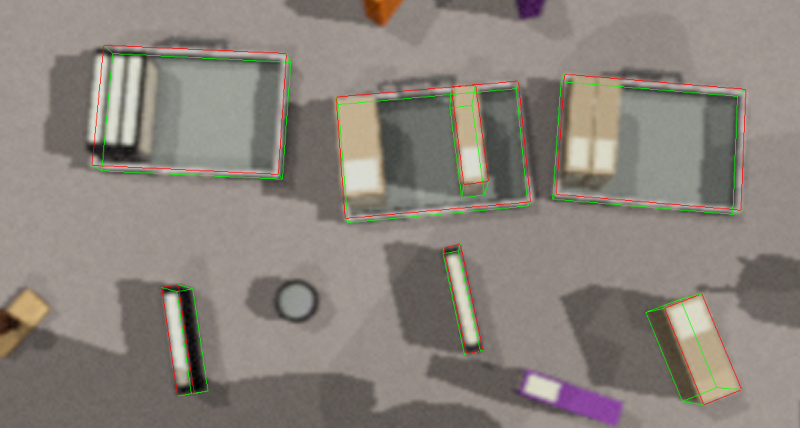

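View pics/scene1.png

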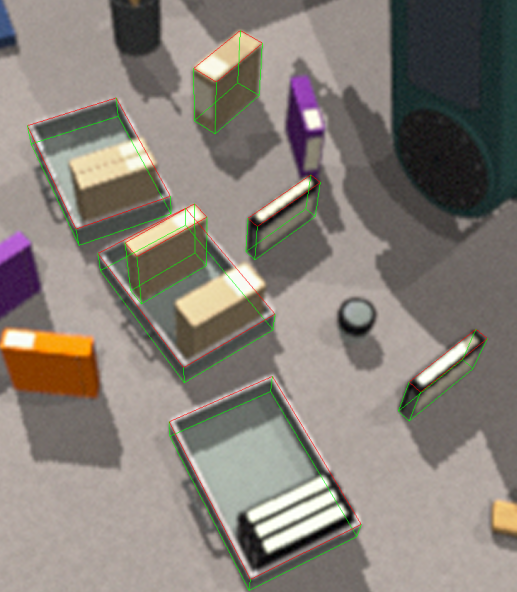

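Run:
```python
from h import *
t=cv2.imread("pics/top0.png"); s=cv2.imread("pics/scene0.png")
R=lambda i:cv2.resize(i,(260,290),interpolation=cv2.INTER_CUBIC)
a=np.hstack([R(t[240:288,204:248]),R(t[225:273,306:350]),R(t[155:203,186:230])])
b=np.hstack([R(s[215:257,388:430]),R(s[152:194,326:368]),R(s[275:317,328:370])])
cv2.imwrite("pics/z1.png",np.vstack([a,b]))
```

```text
(no output)
```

View pics/z1.png

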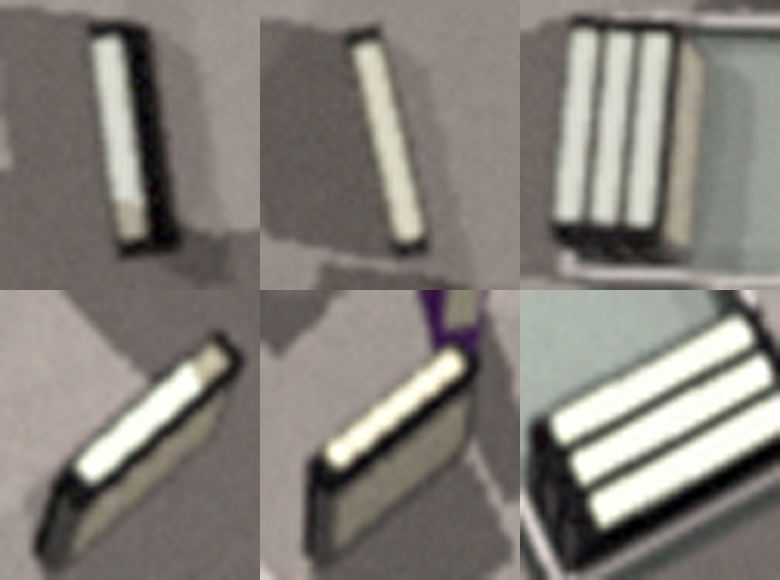

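Call:
apply_moves --pt "0.06 0.066 0 0 0 -0.4" --pt "0.12 0.132 0 0 0 -0.8" --pt "0.18 0.198 0 0 0 -1.2" --pt "0.24 0.264 0 0 0 -1.6" --pt "0.3 0.33 0 0 0 -2.0" --pt "0.36 0.394 0 0 0 -2.33" --pt "0.409 0.447 0 0 0 -2.33" --pt "0.409 0.447 0 0 0 -2.33" --pt "0.409 0.447 0 0 0 -2.33" --pt "0.409 0.447 0 0 0 -2.33" --pt "0.409 0.447 0 0 0 -2.33" --pt "0.409 0.447 0 0 0 -2.33" --fingers -0.3

```text
time: 2.95
eef_pos: [596.4, -43.5, 196.7]
ee_rot: [180.0, 0.0, 7.0]
force: [-0.1, 0.5, -0.1]
width: 0.648
finger_force: 0.0
```

Call:
apply_moves --pt "0.0005 0.0005 -0.05 0 0 0" --pt "0.0005 0.0005 -0.09 0 0 0" --pt "0.0005 0.0005 -0.12 0 0 0" --pt "0.0005 0.0005 -0.135 0 0 0" --pt "0.0005 0.0005 -0.135 0 0 0" --pt "0.0005 0.0005 -0.135 0 0 0"

```text
time: 3.7
eef_pos: [597.9, -43.2, 63.2]
ee_rot: [180.0, -0.1, 7.0]
force: [-0.1, 0.4, 0.2]
width: 0.648
finger_force: 0.0
```

```bash
cat > look.py <<'E'
import sys
from h import *
P=list(map(float,sys.argv[2:5])); o=[]
for c in("top","scene"):
    i=vision.snapshot(c); u=proj(c,np.array(P)).astype(int); r=45
    x=min(max(u[0],r),639-r); y=min(max(u[1],r),399-r)
    o.append(cv2.resize(i[y-r:y+r,x-r:x+r],(400,400),interpolation=cv2.INTER_CUBIC))
cv2.imwrite(f"pics/{sys.argv[1]}.png",np.hstack(o))
E
python3 look.py g1 597 -43 80
```

```text
(no output)
```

View pics/g1.png

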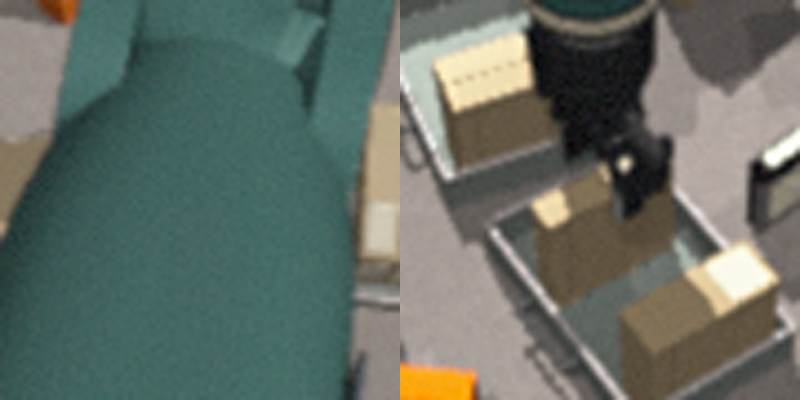

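Call:
apply_moves --pt "0 0 0 0 0 0" --pt "0 0 0 0 0 0" --pt "0 0 0 0 0 0" --pt "0 0 0 0 0 0" --pt "0 0 0 0 0 0" --pt "0 0 0.005 0 0 0" --pt "0 0 0.02 0 0 0" --fingers 1

```text
time: 4.68
eef_pos: [596.7, -42.6, 82.0]
ee_rot: [-180.0, 0.1, 7.0]
force: [-0.6, 0.3, -1.2]
width: 0.267
finger_force: 59.0
```

Call:
apply_moves --pt "0 0 0.05 0 0 0" --pt "0 0 0.1 0 0 0" --pt "0.001 -0.03 0.11 0 0 -0.4" --pt "0.003 -0.08 0.11 0 0 -0.9" --pt "0.005 -0.13 0.11 0 0 -1.4" --pt "0.006 -0.18 0.11 0 0 -1.92" --pt "0.006 -0.196 0.11 0 0 -1.92" --pt "0.006 -0.196 0.08 0 0 -1.92" --pt "0.006 -0.196 0.04 0 0 -1.92" --pt "0.006 -0.196 0.01 0 0 -1.92" --pt "0.006 -0.196 -0.005 0 0 -1.92" --pt "0.006 -0.196 -0.01 0 0 -1.92"

```text
time: 6.18
eef_pos: [603.4, -238.4, 72.0]
ee_rot: [-180.0, 0.0, -4.5]
force: [1.3, 1.4, -1.2]
width: 0.263
finger_force: 59.1
```

```bash
python3 look.py p1 602 -239 60; python3 -c "
from workcell import ctrl;s=ctrl.read_state();print(s['eef_pos'],s['force'])"
```

```text
[ 603.60708433 -238.73043533   72.49631963] [-0.17129051 -0.54003885 -1.28614889]
```

View pics/p1.png

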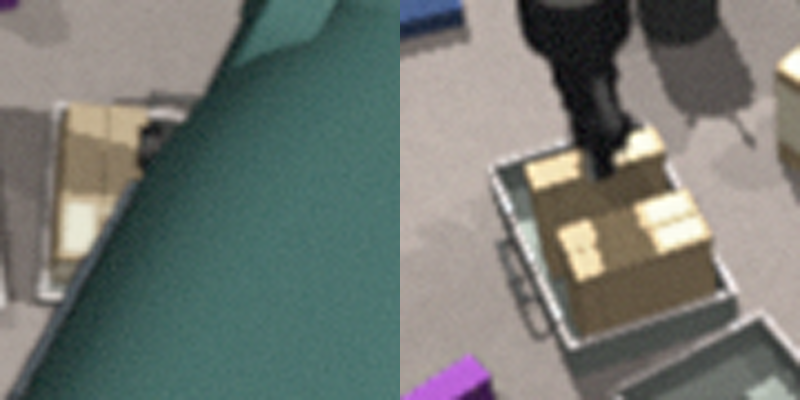

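Call:
apply_moves --pt "0 0 -0.004 0 0 0" --pt "0 0 -0.007 0 0 0" --pt "0 0 -0.0085 0 0 0" --pt "0 0 -0.0095 0 0 0" --pt "0 0 -0.0095 0 0 0" --pt "0 0 -0.0095 0 0 0"

```text
time: 7.02
eef_pos: [603.3, -238.8, 62.7]
ee_rot: [180.0, -0.0, -4.5]
force: [-2.4, -0.1, 3.1]
width: 0.269
finger_force: 59.7
```

Call:
apply_moves --pt "0 0 -0.0005 0 0 0" --pt "0 0 -0.001 0 0 0" --pt "0 0 -0.001 0 0 0" --pt "0 0 -0.001 0 0 0"

```text
time: 7.52
eef_pos: [603.4, -238.9, 62.6]
ee_rot: [180.0, -0.1, -4.5]
force: [-5.7, 2.5, 15.0]
width: 0.263
finger_force: 61.1
```

Call:
apply_moves --pt "0 0 0.0008 0 0 0" --pt "0 0 0.0008 0 0 0"

```text
time: 7.78
eef_pos: [603.3, -238.8, 62.6]
ee_rot: [180.0, -0.0, -4.5]
force: [-3.5, 2.1, 7.4]
width: 0.267
finger_force: 60.3
```

Call:
apply_moves --pt "0 0 0 0 0 0" --pt "0 0 0 0 0 0" --pt "0 0 0 0 0 0" --pt "0 0 0 0 0 0" --pt "0 0 0.02 0 0 0" --pt "0 0 0.07 0 0 0" --pt "0 0 0.12 0 0 0" --fingers -0.2

```text
time: 8.65
eef_pos: [603.0, -238.6, 183.5]
ee_rot: [-180.0, 0.0, -4.5]
force: [0.9, -0.1, 1.0]
width: 0.598
finger_force: 0.0
```

Call:
apply_moves --pt "-0.05 -0.008 0 0 0 1" --pt "-0.11 -0.016 0 0 0 2" --pt "-0.17 -0.024 0 0 0 3.2" --pt "-0.219 -0.032 0 0 0 4.25" --pt "-0.219 -0.032 0 0 0 4.25" --pt "-0.219 -0.032 0 0 0 4.25" --fingers -0.6

```text
time: 9.4
eef_pos: [384.7, -271.1, 182.4]
ee_rot: [180.0, -0.0, 20.9]
force: [-0.1, -0.0, -0.5]
width: 0.801
finger_force: 0.0
```

```bash
python3 look.py p2 500 -250 60
python3 - <<'E'
from fit import *
for c in ("top","scene"):
    for r in spotter.silhouettes("film_narrow",c):
        if np.linalg.norm(np.array(r["position"])-proj(c,np.array([603,-239,55])))<20: print(c,r["conf"],fit({c:r["pixels"]},(603,-239,(-5,)),(100,25,100),3))
E
```

```text
top 0.72 (array([ 603.98583016, -239.21737407,   -5.05334229]), np.float64(0.933635788140958))
scene 0.57 (array([ 603.98398272, -241.6768824 ,   -7.12230699]), np.float64(0.5892774965485504))
```

View pics/p2.png

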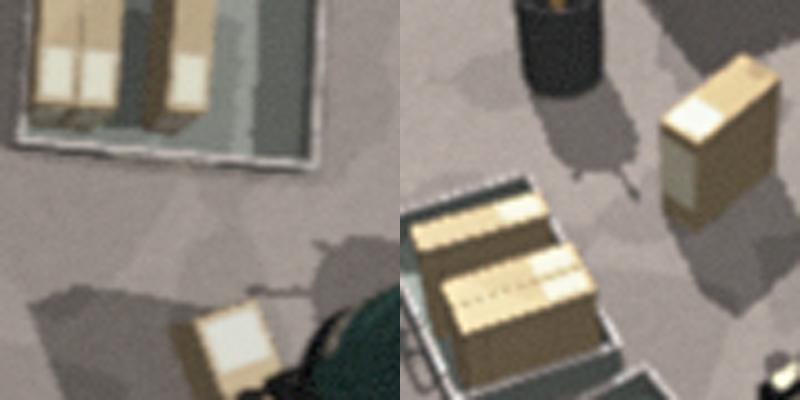

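Call:
apply_moves --pt "0 0 -0.05 0 0 0" --pt "0 0 -0.09 0 0 0" --pt "0 0 -0.115 0 0 0" --pt "0 0 -0.121 0 0 0" --pt "0 0 -0.121 0 0 0" --pt "0 0 -0.121 0 0 0"

```text
time: 10.35
eef_pos: [384.9, -271.2, 62.1]
ee_rot: [179.9, -0.0, 21.0]
force: [-1.3, 0.3, -0.8]
width: 0.802
finger_force: 0.0
```

Call:
apply_moves --pt "0 0 0 0 0 0" --pt "0 0 0 0 0 0" --pt "0 0 0 0 0 0" --pt "0 0 0 0 0 0" --pt "0 0 0.005 0 0 0" --pt "0 0 0.03 0 0 0" --pt "0 0 0.07 0 0 0" --pt "0 0 0.12 0 0 0" --pt "0 0 0.12 0 0 0" --fingers 1

```text
time: 11.48
eef_pos: [385.5, -271.9, 184.1]
ee_rot: [179.7, -0.1, 21.0]
force: [-0.9, -0.2, -2.4]
width: 0.424
finger_force: 60.7
```

Call:
apply_moves --pt "0.02 0.026 0.01 0 0 1.7" --pt "0.04 0.052 0.01 0 0 3.4" --pt "0.06 0.078 0.01 0 0 5.1" --pt "0.08 0.104 0.01 0 0 6.8" --pt "0.1 0.13 0.01 0 0 8.5" --pt "0.12 0.156 0.01 0 0 10.2" --pt "0.14 0.182 0.01 0 0 11.9" --pt "0.16 0.208 0.01 0 0 13.6" --pt "0.18 0.234 0.01 0 0 15.3" --pt "0.2 0.255 0.01 0 0 17" --pt "0.2085 0.2655 0.01 0 0 18.7" --pt "0.2085 0.2655 0.01 0 0 20.4"

```text
time: 12.98
eef_pos: [592.8, -4.4, 189.4]
ee_rot: [-179.9, -0.1, 143.8]
force: [-0.2, -0.5, -2.0]
width: 0.429
finger_force: 60.8
```

Call:
apply_moves --pt "0 0 0 0 0 1.7" --pt "0 0 0 0 0 3.4" --pt "0 0 0 0 0 5.1" --pt "0 0 0 0 0 6.8" --pt "0 0 0 0 0 7.02" --pt "0 0 0 0 0 7.02" --pt "0 0 -0.05 0 0 7.02" --pt "0 0 -0.09 0 0 7.02" --pt "0 0 -0.11 0 0 7.02" --pt "0 0 -0.115 0 0 7.02" --pt "0 0 -0.115 0 0 7.02"

```text
time: 14.35
eef_pos: [593.0, -5.3, 76.6]
ee_rot: [-180.0, 0.0, -174.6]
force: [0.6, 0.3, -2.2]
width: 0.425
finger_force: 60.8
```

```bash
python3 look.py p3 593 -5 60
```

```text
(no output)
```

View pics/p3.png

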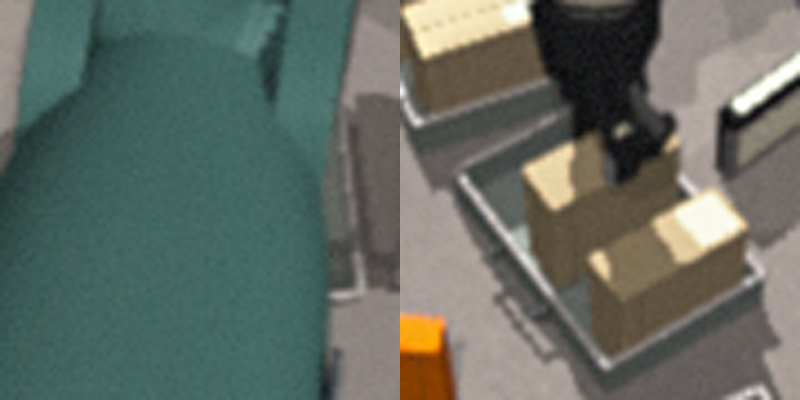

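Call:
apply_moves --pt "0 0 -0.005 0 0 0" --pt "0 0 -0.008 0 0 0" --pt "0 0 -0.01 0 0 0" --pt "0 0 -0.0105 0 0 0" --pt "0 0 -0.0105 0 0 0" --pt "0 0 -0.0105 0 0 0"

```text
time: 15.2
eef_pos: [592.8, -5.3, 65.8]
ee_rot: [-180.0, 0.0, -174.5]
force: [0.4, 0.1, -2.6]
width: 0.429
finger_force: 60.8
```

Call:
apply_moves --pt "0 0 -0.0005 0 0 0" --pt "0 0 -0.001 0 0 0" --pt "0 0 -0.001 0 0 0" --pt "0 0 -0.001 0 0 0"

```text
time: 15.7
eef_pos: [593.1, -5.4, 65.3]
ee_rot: [-180.0, 0.1, -174.5]
force: [-1.3, -0.9, 6.6]
width: 0.427
finger_force: 62.6
```

Call:
apply_moves --pt "0 0 0.0005 0 0 0" --pt "0 0 0.0005 0 0 0" --pt "0 0 0.0005 0 0 0" --pt "0 0 0.0005 0 0 0" --pt "0 0 0.02 0 0 0" --pt "0 0 0.07 0 0 0" --pt "0 0 0.12 0 0 0" --pt "-0.05 -0.01 0.12 0 0 0.3" --pt "-0.1 -0.02 0.12 0 0 0.7" --pt "-0.15 -0.03 0.12 0 0 1.13" --pt "-0.159 -0.0316 0.12 0 0 1.13" --pt "-0.159 -0.0316 0.12 0 0 1.13" --fingers -0.5

```text
time: 17.2
eef_pos: [434.0, -37.0, 185.0]
ee_rot: [-180.0, 0.1, -167.8]
force: [-0.0, -0.1, -0.7]
width: 0.746
finger_force: 0.0
```

```bash
python3 look.py p4 520 -20 60
python3 - <<'E'
from fit import *
S={("film_wide",(593,-5,(5,)),(100,40,100),3),("cassette_1",(434,-37,(12,)),(109,17,70),0),("cassette_1",(392,249,(10,)),(109,17,70),0)}
for q,p,d,z in S:
  for c in ("top","scene"):
    for r in spotter.silhouettes(q,c):
        if np.linalg.norm(np.array(r["position"])-proj(c,np.array([*p[:2],z+d[2]/2])))<25: print(q,c,r["conf"],fit({c:r["pixels"]},p,d,z))
E
```

```text
film_wide scene 0.57 (array([593.74960941,  -8.74513086,   6.38561513]), np.float64(0.8129487572875115))
cassette_1 scene 0.85 (array([435.01580728, -38.62866296,  15.84359697]), np.float64(0.8656161926723034))
cassette_1 top 0.87 (array([393.12813213, 249.25085078,  10.25591888]), np.float64(0.9342287454998616))
cassette_1 scene 0.86 (array([393.4820026 , 249.11769319,  10.54323274]), np.float64(0.9371343209261795))
```

View pics/p4.png

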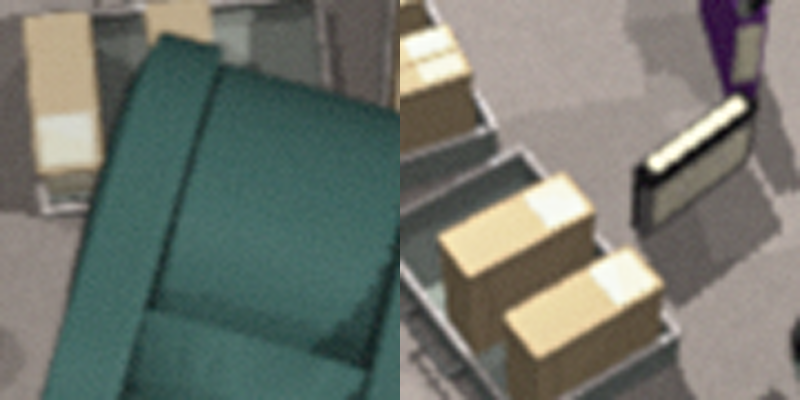

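Call:
apply_moves --pt "0 0 -0.05 0 0 0" --pt "0 -0.0005 -0.1 0 0 0" --pt "0 -0.0005 -0.13 0 0 0" --pt "0 -0.0005 -0.143 0 0 0" --pt "0 -0.0005 -0.145 0 0 0" --pt "0 -0.0005 -0.145 0 0 0" --fingers -0.2

```text
time: 18.35
eef_pos: [434.5, -37.5, 40.5]
ee_rot: [-180.0, 0.1, -167.7]
force: [0.7, 0.5, 0.4]
width: 0.6
finger_force: 0.0
```

Call:
apply_moves --pt "0 0 0 0 0 0" --pt "0 0 0 0 0 0" --pt "0 0 0 0 0 0" --pt "0 0 0 0 0 0" --pt "0 0 0 0 0 0" --pt "0 0 0.005 0 0 0" --pt "0 0 0.03 0 0 0" --pt "0 0 0.07 0 0 0" --pt "0 0 0.12 0 0 0" --pt "0 0 0.145 0 0 0" --pt "0 0 0.145 0 0 0" --fingers 1

```text
time: 19.73
eef_pos: [434.7, -37.6, 186.4]
ee_rot: [-179.9, 0.2, -167.7]
force: [-0.0, -0.5, -0.4]
width: -0.004
finger_force: 0.0
```

```bash
python3 look.py p5 434 -37 40; python3 -c "
from workcell import ctrl;s=ctrl.read_state();print(s['width'],s['finger_force'])"
```

```text
0.004961591568187838 0.0
```

View pics/p5.png

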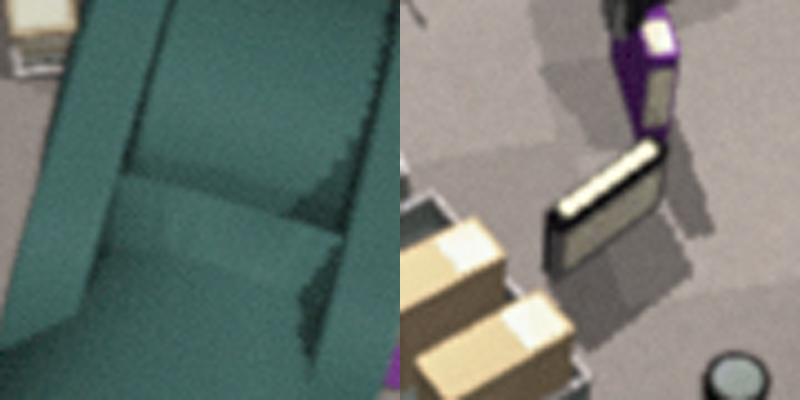

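Run:
```python
from fit import *
for q,p,d,z in [("cassette_1",(434,-37,(12,)),(109,17,70),0)]:
  for c in ("top","scene"):
    vision.snapshot(c)
    for r in spotter.silhouettes(q,c):
        if np.linalg.norm(np.array(r["position"])-proj(c,np.array([*p[:2],z+d[2]/2])))<25: print(q,c,r["conf"],fit({c:r["pixels"]},p,d,z))
print(ctrl.read_state()["eef_pos"],ctrl.read_state()["width"])
```

```text
cassette_1 scene 0.74 (array([432.44646796, -37.10294682,  15.99320381]), np.float64(0.8923116416377872))
[433.33058665 -37.23109121 183.92440752] 0.001602700123968259
```

Call:
apply_moves --pt "0 0 0 0 0 0" --pt "0 0 0 0 0 0" --pt "0 0 0 0 0 0" --pt "0 0 0 0 0 0" --fingers -0.3

```text
time: 20.52
eef_pos: [433.8, -37.4, 184.7]
ee_rot: [180.0, -0.0, -167.7]
force: [0.4, 0.6, 0.3]
width: 0.646
finger_force: 0.0
```

Call:
apply_moves --pt "0 0 -0.05 0 0 0" --pt "0 0 -0.1 0 0 0" --pt "0 0 -0.13 0 0 0" --pt "0 0 -0.15 0 0 0" --pt "0 0 -0.16 0 0 0" --pt "0 0 -0.163 0 0 0" --pt "0 0 -0.163 0 0 0"

```text
time: 21.4
eef_pos: [434.1, -37.5, 22.1]
ee_rot: [-180.0, 0.0, -167.7]
force: [0.3, -0.3, -0.2]
width: 0.65
finger_force: 0.0
```

Call:
apply_moves --pt "0 0 0 0 0 0" --pt "0 0 0 0 0 0" --pt "0 0 0 0 0 0" --pt "0 0 0 0 0 0" --pt "0 0 0 0 0 0" --pt "0 0 0 0 0 0" --pt "0 0 0 0 0 0" --fingers 1

```text
time: 22.28
eef_pos: [434.1, -37.4, 22.2]
ee_rot: [-180.0, 0.0, -167.7]
force: [-3.1, 1.2, 7.6]
width: 0.18
finger_force: 58.6
```

Call:
apply_moves --pt "0 0 0.003 0 0 0" --pt "0 0 0.006 0 0 0" --pt "0 0 0.01 0 0 0" --pt "0 0 0.01 0 0 0"

```text
time: 22.78
eef_pos: [434.0, -37.4, 32.0]
ee_rot: [-180.0, 0.0, -167.7]
force: [0.4, -0.5, -1.1]
width: 0.178
finger_force: 58.7
```

Call:
apply_moves --pt "0 0 0.03 0 0 0" --pt "0 0 0.07 0 0 0" --pt "0 0 0.11 0 0 0" --pt "0 0 0.128 0 0 1.5" --pt "0.02 0.03 0.128 0 0 3" --pt "0.04 0.06 0.128 0 0 4.5" --pt "0.06 0.09 0.128 0 0 6" --pt "0.08 0.12 0.128 0 0 7.5" --pt "0.1 0.15 0.128 0 0 9" --pt "0.12 0.18 0.128 0 0 10.5" --pt "0.14 0.21 0.128 0 0 12" --pt "0.16 0.24 0.128 0 0 13.5"

```text
time: 24.28
eef_pos: [594.3, 203.7, 159.4]
ee_rot: [180.0, -0.0, -86.4]
force: [0.0, 0.2, -0.1]
width: 0.179
finger_force: 58.7
```

Call:
apply_moves --pt "0.02 0.025 0 0 0 1.5" --pt "0.0414 0.0504 0 0 0 3" --pt "0.0414 0.0504 0 0 0 4.5" --pt "0.0414 0.0504 0 0 0 6" --pt "0.0414 0.0504 0 0 0 7.5" --pt "0.0414 0.0504 0 0 0 9" --pt "0.0414 0.0504 0 0 0 10.5" --pt "0.0414 0.0504 0 0 0 12" --pt "0.0414 0.0504 0 0 0 13.5" --pt "0.0414 0.0504 0 0 0 14.03" --pt "0.0414 0.0504 0 0 0 14.03" --pt "0.0414 0.0504 0 0 0 14.03"

```text
time: 25.78
eef_pos: [635.2, 253.0, 159.5]
ee_rot: [180.0, 0.0, -2.6]
force: [0.4, -0.3, -0.6]
width: 0.183
finger_force: 58.8
```

Call:
apply_moves --pt "0 0 -0.05 0 0 0" --pt "0 0 -0.09 0 0 0" --pt "0 0 -0.11 0 0 0" --pt "0 0 -0.122 0 0 0" --pt "0 0 -0.125 0 0 0" --pt "0 0 -0.125 0 0 0"

```text
time: 26.52
eef_pos: [635.6, 253.1, 35.3]
ee_rot: [-180.0, -0.0, -2.6]
force: [0.8, -0.2, 0.1]
width: 0.18
finger_force: 58.8
```

```bash
python3 look.py p6 635 253 40
```

```text
(no output)
```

View pics/p6.png

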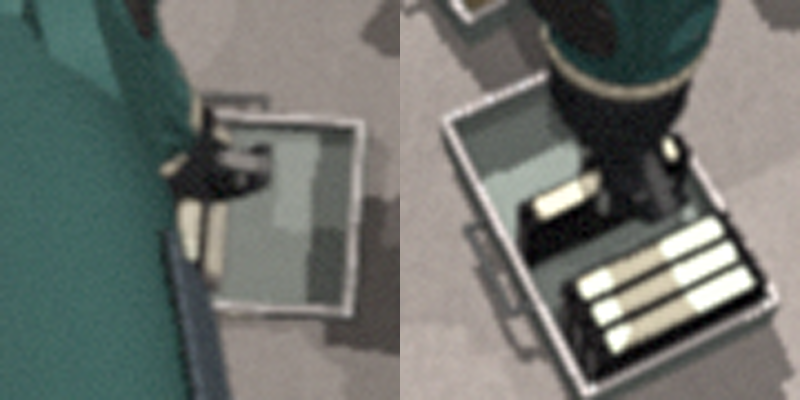

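Call:
apply_moves --pt "0 0 -0.004 0 0 0" --pt "0 0 -0.007 0 0 0" --pt "0 0 -0.009 0 0 0" --pt "0 0 -0.0095 0 0 0" --pt "0 0 -0.0095 0 0 0" --pt "0 0 -0.0095 0 0 0"

```text
time: 27.38
eef_pos: [635.1, 253.0, 25.3]
ee_rot: [180.0, -0.0, -2.6]
force: [-2.7, -0.5, 3.4]
width: 0.182
finger_force: 59.3
```

Call:
apply_moves --pt "0 0 0 0 0 0" --pt "0 0 0 0 0 0" --pt "0 0 0 0 0 0" --pt "0 0 0 0 0 0" --pt "0 0 0.02 0 0 0" --pt "0 0 0.07 0 0 0" --pt "0 0 0.12 0 0 0" --pt "0 0 0.14 0 0 0" --fingers 0.2

```text
time: 28.38
eef_pos: [636.1, 253.3, 168.4]
ee_rot: [-179.9, -0.2, -2.6]
force: [0.3, -0.1, 0.0]
width: 0.403
finger_force: 0.0
```

Call:
apply_moves --pt "-0.05 -0.001 0 0 0 0.5" --pt "-0.1 -0.002 0 0 0 1" --pt "-0.15 -0.003 0 0 0 1.5" --pt "-0.2 -0.004 0 0 0 2" --pt "-0.2423 -0.004 0 0 0 2.18" --pt "-0.2423 -0.004 0 0 0 2.18" --pt "-0.2423 -0.004 0 0 0 2.18" --fingers -0.3

```text
time: 29.25
eef_pos: [393.4, 249.2, 165.4]
ee_rot: [-180.0, -0.1, 10.5]
force: [-0.3, 0.4, 0.0]
width: 0.65
finger_force: 0.0
```

```bash
python3 look.py p7 550 250 40;python3 - <<'E'
from fit import *
for p,z in [((635,253,(-3,)),3),((393,249,(10,)),0)]:
  for c in ("top","scene"):
    for r in spotter.silhouettes("cassette_1",c):
        if np.linalg.norm(np.array(r["position"])-proj(c,np.array([*p[:2],z+35])))<20: print(c,r["conf"],fit({c:r["pixels"]},p,(109,17,70),z))
E
```

```text
top 0.94 (array([636.0450129 , 251.43432845,  -1.13694825]), np.float64(0.9206794889793626))
scene 0.82 (array([636.68140839, 251.33798328,  -1.35987554]), np.float64(0.919017199017199))
top 0.73 (array([391.85315279, 248.38319882,   9.04387213]), np.float64(0.5774765963392483))
scene 0.71 (array([392.94194655, 248.6787481 ,  10.15699439]), np.float64(0.9315368746776689))
```

View pics/p7.png

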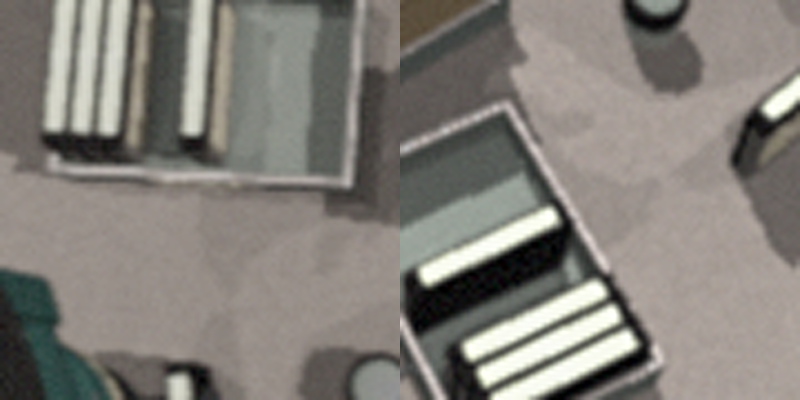

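Cassette_2 stands upright and parallel in its tray, with the same face orientation as the fixed cases. Next is cassette_1.

Call:
apply_moves --pt "0 0 -0.05 0 0 0" --pt "0 0 -0.1 0 0 0" --pt "0 0 -0.13 0 0 0" --pt "0 0 -0.14 0 0 0" --pt "0 0 -0.143 0 0 0" --pt "0 0 -0.143 0 0 0"

```text
time: 30.3
eef_pos: [393.6, 249.3, 23.0]
ee_rot: [-180.0, -0.1, 10.5]
force: [-0.3, -0.5, -0.5]
width: 0.648
finger_force: 0.0
```

Call:
apply_moves --pt "0 0 0 0 0 0" --pt "0 0 0 0 0 0" --pt "0 0 0 0 0 0" --pt "0 0 0 0 0 0" --pt "0 0 0 0 0 0" --pt "0 0 0 0 0 0" --pt "0 0 0 0 0 0" --fingers 1

```text
time: 31.18
eef_pos: [393.2, 249.2, 22.9]
ee_rot: [-180.0, -0.1, 10.5]
force: [-2.1, -1.6, 8.6]
width: 0.179
finger_force: 59.2
```

Call:
apply_moves --pt "0 0 0.005 0 0 0" --pt "0 0 0.03 0 0 0" --pt "0 0 0.07 0 0 0" --pt "0 0 0.11 0 0 0" --pt "0 0 0.135 0 0 -1.5" --pt "0.02 0 0.135 0 0 -3" --pt "0.04 -0.005 0.135 0 0 -4.5" --pt "0.06 -0.01 0.135 0 0 -6" --pt "0.08 -0.015 0.135 0 0 -7.5" --pt "0.1 -0.02 0.135 0 0 -9" --pt "0.12 -0.025 0.135 0 0 -10.5" --pt "0.14 -0.03 0.135 0 0 -12"

```text
time: 32.67
eef_pos: [533.4, 218.8, 157.4]
ee_rot: [180.0, 0.0, -61.8]
force: [0.5, -0.1, -1.2]
width: 0.181
finger_force: 58.9
```

Call:
apply_moves --pt "0.02 -0.004 0 0 0 -1.6" --pt "0.04 -0.008 0 0 0 -3.2" --pt "0.06 -0.012 0 0 0 -4.8" --pt "0.08 -0.0142 0 0 0 -6.4" --pt "0.1 -0.0142 0 0 0 -8" --pt "0.1 -0.0142 0 0 0 -9.6" --pt "0.1 -0.0142 0 0 0 -11.2" --pt "0.1 -0.0142 0 0 0 -12.8" --pt "0.1 -0.0142 0 0 0 -14.4" --pt "0.1 -0.0142 0 0 0 -16" --pt "0.1 -0.0142 0 0 0 -17.6" --pt "0.1 -0.0142 0 0 0 -19.2"

```text
time: 34.17
eef_pos: [632.7, 204.8, 157.3]
ee_rot: [-180.0, -0.0, -177.0]
force: [-0.2, 0.6, -0.6]
width: 0.18
finger_force: 58.9
```

Call:
apply_moves --pt "0.0005 0 0 0 0 -0.93" --pt "0.0005 0 0 0 0 -0.93" --pt "0.0005 0 -0.05 0 0 -0.93" --pt "0.0005 0 -0.09 0 0 -0.93" --pt "0.0005 0 -0.115 0 0 -0.93" --pt "0.0005 0 -0.121 0 0 -0.93" --pt "0.0005 0 -0.121 0 0 -0.93"

```text
time: 35.05
eef_pos: [633.6, 204.9, 36.8]
ee_rot: [180.0, 0.0, 177.8]
force: [0.5, 0.6, -0.5]
width: 0.176
finger_force: 59.0
```

Call:
apply_moves --pt "0 0 -0.004 0 0 0" --pt "0 0 -0.007 0 0 0" --pt "0 0 -0.009 0 0 0" --pt "0 0 -0.0095 0 0 0" --pt "0 0 -0.0095 0 0 0"

```text
time: 35.67
eef_pos: [633.4, 204.9, 26.7]
ee_rot: [180.0, 0.0, 177.7]
force: [0.6, -0.3, -0.8]
width: 0.18
finger_force: 59.0
```

Call:
apply_moves --pt "0 0 -0.0005 0 0 0" --pt "0 0 -0.001 0 0 0" --pt "0 0 -0.001 0 0 0" --pt "0 0 -0.001 0 0 0"

```text
time: 36.17
eef_pos: [633.5, 204.8, 25.9]
ee_rot: [180.0, 0.0, 177.7]
force: [-0.4, 0.4, 4.4]
width: 0.178
finger_force: 59.5
```

Call:
apply_moves --pt "0 0 0 0 0 0" --pt "0 0 0 0 0 0" --pt "0 0 0 0 0 0" --pt "0 0 0 0 0 0" --pt "0 0 0.02 0 0 0" --pt "0 0 0.07 0 0 0" --pt "0 0 0.12 0 0 0" --pt "-0.05 0 0.16 0 0 0" --pt "-0.11 0 0.16 0 0 0" --pt "-0.17 0 0.16 0 0 0" --pt "-0.22 0 0.16 0 0 0" --pt "-0.22 0 0.16 0 0 0" --fingers 0.2

```text
time: 37.67
eef_pos: [410.4, 204.8, 186.4]
ee_rot: [180.0, 0.0, 177.8]
force: [0.1, 0.6, 1.0]
width: 0.399
finger_force: 0.0
```

Run:
```python
from h import *
o=[]
for c in("top","scene"):
    i=vision.snapshot(c); o.append(cv2.resize(i[150:290,150:490] if c=="top" else i[70:330,190:470],(780,321) if c=="top" else (300,279),interpolation=cv2.INTER_CUBIC))
v=np.zeros((600,780,3),np.uint8); v[:321]=o[0]; v[321:,:300]=o[1]; cv2.imwrite("pics/fin.png",v)
for q in("pencil_pot","stamp","loupe"): print(q,[(np.round(at("top",r["position"],0)[:2])) for r in spotter.landmark_of(q,"top")[:2]])
```

```text
pencil_pot [array([ 428., -460.])]
stamp [array([ 600., -234.])]
loupe [array([438., 137.]), array([628., 246.])]
```

View pics/fin.png

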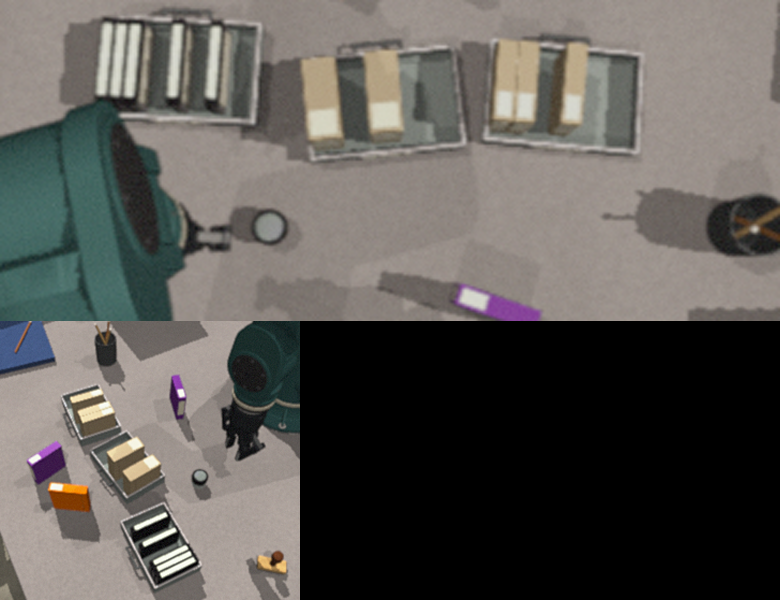

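```bash
python3 -c "
from workcell import ctrl;print(ctrl.hand_in())"
```

```text
the job is handed in; nothing more can be done
None
```

I stood all four returns upright in their own trays, facing the same way as the ones already there, and handed the job in at about 38 s of the 112 s. My first grip on one cassette closed on nothing, but the cassette stayed standing and I took it on a deeper second try. The last pictures show nothing tipped over; the loupe is where it was, the pot and stamp look unmoved, though the detector didn't find the stamp on the last check.

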